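Fetch toasted rolls and ready the bread lifter

ROBOT

A 6-joint arm with a two-finger parallel gripper is mounted at the origin on the work surface. World frame = base frame: x ahead of the robot, y to its left, z up, the work surface at z = 0. Lengths are in m, angles in rad, forces in N, time in s.
With the tool pointing down it reaches from about 0.375 to 0.9 m from the base axis. Payload 3.1 kg.
Tool frame: the origin (TCP) lies on the centre line of the jaws, within the pads' length; the fingertips stand 8 mm ahead of it and the grasp point (between the pads) lies 11 mm behind it; z points along the fingers, y is the line along which they close (so a half turn about z gives the same grasp; the last joint's range is limited). The gripper opens to 85 mm and grips with 20 to 120 N. Pads are 22 mm wide; open, the fingers measure 114 mm over their backs; the gripper's body (76 mm by 85 mm) begins 54 mm behind the grasp point. The pads swing forward as they close: fully open they stand 13 mm farther back than shut.
Start: joints at [-1.446, 0.527, 1.433, -0, 1.181, -0.178], TCP at [0.186, -0.597, 0.239] pointing down, gripper open.
Joint ranges: [-3.08, 3.08], [-0.75, 2.2], [0.22, 2.44], [-1.43, 4.57], [0, 2.65], [-2.85, 2.85]. Speed limits (rad/s): [2.79, 2.79, 3.14, 3.14, 3.14, 3.14].

INTERFACE

Orientations are given as a unit quaternion [x, y, z, w].
In Python, from station import * gives the robot as it stands.
- The arm moves only by the tool play_rows, never from a script. Its argument "rows" is a list of rows, each a list of 3 entries, a list of its own where there are three numbers: the turn, a rotation vector about the tool's x, y, z in degrees, then the shift along the tool's x, y, z in mm, then the closure, from 0 (fully open) to 1 (shut). In form: [[[ax, ay, az], [dx, dy, dz], jaw], ...]. A call has 1 to 12 rows; each row shifts and turns the commanded pose from where the row before left it, along the tool's axes as they then stand; what a row does not reach is not made up. A row lasts 1/12 s, in which the tool goes at most 41.7 mm and 7.16 degrees, less where a joint would pass 70% of its speed; a pose out of reach is approached as far as the arm can. A call with a gripper value outside its range is refused whole. The fingers move at their own pace and stop on an object; "grip_force" is the grip in N (left out, the last holds). Time passes only in rows, so rows that do not move let the fingers close. It gives the time, the measured TCP pose, the force, the opening and the grip force at its end, in the units of the state.
- sense(): the state, without advancing time (a new reading comes with each control period).
- snapshot(name): name is "side" or "top"; returns (picture, depth): 420x560x3 uint8, red, green, blue; 420x560 float32, m along the optical axis (not along the pixel's ray), 0 where there is no reading.
- get_calibration(name): a dict with "vfov" (degrees; the focal length in pixels is half the picture's height over the tangent of half this angle, whatever the lens; pixels are square), "cx", "cy" (the principal point, pixels), "xyz" and "attitude" of the camera in the world. Camera axes: x right, y down, z forward; pixel columns grow to the right and rows downward; lengths in m; the calibration is good to about 2 mm. A picture is of the moment at which its call begins. get_calibration takes no time and is no camera call.
- sign_off(): hands the job in; it is judged then, once.
The state is a dict: "t": time; "q": joint angles; "qd": joint speeds; "tau": joint torques, N m; "tcp_pos": TCP position; "tool_rot": TCP orientation; "force": force on the tool from outside, world axes, zero at the start; "ft_torque": the same for the moment, N m; "finger_gap": opening from 0.0 (shut) to 1.0 (fully open); "gripper_force": force on a finger pad.
Only numpy, scipy, OpenCV 4.12 (cv2) and the standard library are available. Lean on these libraries where they do the work, as an engineer would, in place of code of your own. Each camera call takes 0.05 s, during which the arm holds its last target. There are 200 camera calls.

TASK

Bread is going out on the buffet: first move both toasted rolls from the toaster's catch tray into the steel pan so that they lie on its floor side by side, lowering them in rather than dropping them from above the rim. Then draw the flat bread lifter (not the round-handled fork) out of its slanted holder, turn it so that the blade is level and flat, and finish still holding it in the gripper with the blade over the middle of the pan, about 10 cm or more above the rim. Leave the fork in the holder and do not knock the cups, pots and jar about.

Things in the scene. Friction and masses are not known exactly. Their poses are not given: they have to be found in the camera images.
- toaster: Steel conveyor toaster, fixed; origin on the table under the centre of its catch tray. Tray 300 mm (x) by 220 mm (y), floor 8 mm above the table; 4 mm lips, 22 mm above the table, at both x ends and the -y side. To +y a slide rises from the tray (lower end 105 mm from the origin) to the housing, 540 mm away, 380 mm high.
- roll1_center (a point): Centre (half-way up) of a crusty toasted bread roll, 46 mm (its x) by 95 mm (its y) by 44 mm high, rigid, 50 to 95 g, lying flat on the catch tray's floor, on the tray's -x half; its z is up. The rolls' centres are at least 100 mm apart.
- roll2_center (a point): Centre of the second roll, the same in every way, on the tray's +x half.
- pan: Open stainless steel pan, fixed, 162 mm (its x) by 265 mm (its y) outside, 65 mm high, walls and floor 4 mm, with a rim that stands out 11 mm all round. Origin on the table under its centre.
- holder: Fixed wooden holder, 204 mm wide (its y), two slanted slots centred 55 mm either side of its middle: lifter in one, fork in the other, either way round. Origin on the table, 25 mm below the slots' closed lower ends. The slots rise at 45 degrees to its +x, away from the robot; 95 mm deep, 78 mm wide, 7 mm high; mouths 67 mm along +x, 92 mm up. Top board 8 mm thick.
- lifter_handle (a point): Centre of the bread lifter's handle, a black bar 24 mm (y) by 16 mm (z), 150 mm long (x). x runs along it away from the blade: at the start up and out of the slot, 45 degrees above level; z is square to the blade's face, tilted back to the robot. The lifter is 250 mm long, 200 to 300 g, balances about 95 mm from here on the blade side, and slides out straight along x, clear after 100 mm.
- lifter_blade (a point): Centre of the lifter's blade, a flat steel plate 100 mm (x) by 70 mm (y) by 4 mm (z), in line with the handle, 125 mm along -x from the handle's centre; same axes. At the start the blade is inside its slot.
- fork_handle (a point): Point on the handle of the serving fork in the other slot, 140 mm from its tine tips (45 mm outside the slot): a round black handle 18 mm thick ending in a 32 mm ball whose top is 172 mm above the table (the lifter's end is at 208 mm). Leave it alone.
- coupe1: Bystander: stemmed copper dessert cup, 68 mm wide, 92 mm high; origin under its centre. Leave it alone.
- coupe2: Bystander: second stemmed copper dessert cup, 68 mm wide, 92 mm high; origin under its centre. Leave it alone.
- pot1: Bystander: white butter pot, 52 mm wide, 32 mm high; origin under its centre. Leave it alone.
- pot2: Bystander: second white butter pot, 52 mm wide, 32 mm high; origin under its centre. Leave it alone.
- cup1: Bystander: clear snack cup with two rolled wafers, 60 mm wide, about 110 mm high; origin under its centre. Leave it alone.
- jar: Bystander: amber glass jar, 64 mm wide, 80 mm high; origin under its centre. Leave it alone.
Mind the look-alikes: they are no part of the job. What is shaped like the part that bears roll1_center but blue is not meant.

How it is judged:
By the outcome, as a careful person would: the job done as asked, in the order asked, and still so for the second after the job is handed in, while the arm keeps its last pose, push and grip.
It also fails if it takes over 62 s, if anything falls off the work surface, if the arm or the gripper's body presses on something with over 40 N, if the wrist force passes 120 N, or if a joint passes its speed limit or range.

## Working session

There is one attempt and no reset: what is moved stays moved. The work goes in short steps, Python scripts to look and compute and a tool call to move; the robot and the scene stay as the last step left them, time stands still between calls to the robot, and variables do not carry over. Pictures are saved under pics/ and viewed, at most 10 in all, crops included, and the job is handed in when it is done.

Besides the shell and the picture viewer there is one more tool, called as name([rows], argument=value, ...), one row to a line, values as JSON. play_rows: Moves the arm, as the interface text tells. Its arguments: {"type":"object","properties":{"rows":{"type":"array","items":{"type":"array"}},"grip_force":{"type":"number"}},"required":["rows"]}

```bash
mkdir -p pics; ls
python3 - <<'E'
from station import *
import cv2,numpy as np
for n in("top","side"):
    p,d=snapshot(n); cv2.imwrite(f"pics/{n}0.png",p[:,:,::-1]); np.savez(f"{n}0.npz",p=p,d=d); print(n,get_calibration(n))
print(sense())
E
```

```text
pics
top {'vfov': 47.041061765800535, 'cx': 276.0870469450066, 'cy': 204.23544563109033, 'xyz': array([ 0.30259144, -0.00469164,  1.42228031]), 'attitude': array([ 0.71411723, -0.69473335,  0.06366592, -0.05769588])}
side {'vfov': 52.478597250339185, 'cx': 284.7138627456546, 'cy': 211.70019534613624, 'xyz': array([0.1178195 , 0.95987095, 0.83881827]), 'attitude': array([-0.17398475,  0.87261102, -0.4476853 ,  0.08864078])}
{'t': 0.1, 'q': array([-1.44650202e+00,  5.28408050e-01,  1.43376626e+00,  2.40121398e-05,
        1.18142750e+00, -1.78513739e-01]), 'qd': array([ 1.10737702e-05, -9.71062236e-04, -1.45028732e-03,  3.58525591e-04,
        1.58160376e-03, -1.94011991e-03]), 'tau': array([-2.06672848e-05, -4.43301594e+01, -1.78586805e+01, -2.38605553e-04,
        3.89133173e-03,  1.00196182e-06]), 'tcp_pos': array([ 0.18632271, -0.59592   ,  0.23841258]), 'tool_rot': array([ 9.88560479e-01,  1.50821649e-01,  3.83292119e-05, -1.00390737e-03]), 'force': array([-1.08965425,  0.13161768, -0.74821767]), 'ft_torque': array([-0.02248042,  0.01451467, -0.01066418]), 'gripper_force': 0.0, 'finger_gap': 0.9983078380898093}
```

View pics/top0.png

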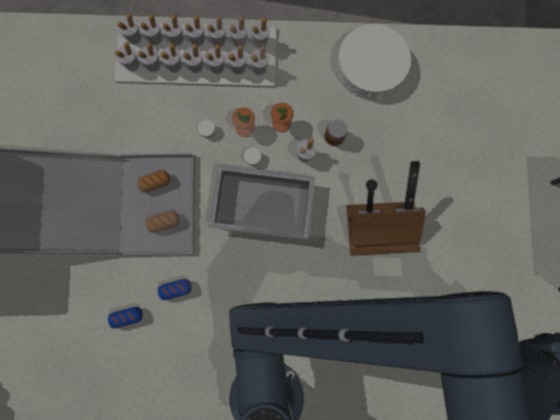

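View pics/side0.png

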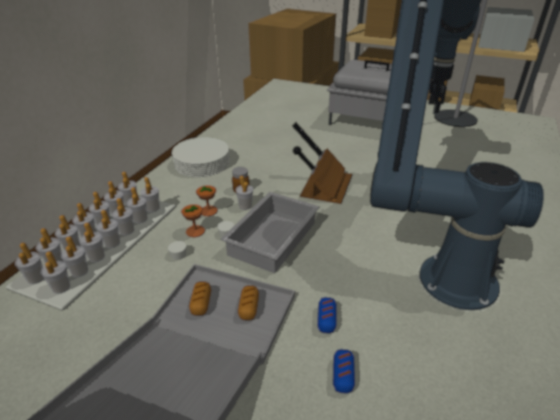

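The top view has +x up and +y left. Brown rolls lie on the tray at (162,221) (-x half, roll1) and (154,181) (roll2). The blue look-alikes at (174,289) and (125,317) lie off the tray and aren't meant. The pan is at (262,203). In the holder, the fork with the ball end is at (371,190) and the flat, longer lifter handle is at (413,185). Next I'll measure these and take an enlarged crop.

```bash
cat > h.py <<'E'
from station import *
import cv2,numpy as np
from scipy.spatial.transform import Rotation as R
def cloud(n,p,d):
    c=get_calibration(n); f=d.shape[0]/2/np.tan(np.radians(c['vfov']/2))
    v,u=np.mgrid[:d.shape[0],:d.shape[1]]
    P=np.stack([(u-c['cx'])/f*d,(v-c['cy'])/f*d,d],-1)
    return P@R.from_quat(c['attitude']).as_matrix().T+c['xyz']
def rect(P):
    (c,s,a)=cv2.minAreaRect((P[:,:2]*1000).astype(np.float32)); return np.round(c,1),np.round(s,1),round(a,1)
E
python3 - <<'E'
from h import *
for n in("top","side"):
    z=np.load(n+"0.npz");p,d=z['p'],z['d'];W=cloud(n,p,d)
    hsv=cv2.cvtColor(p,cv2.COLOR_RGB2HSV)
    x,y,zz=W[...,0],W[...,1],W[...,2]
    m=(d>0)&(hsv[...,0]<22)&(hsv[...,1]>120)&(y>.2)&(y<.45)&(x<.6)
    k,l,st,ce=cv2.connectedComponentsWithStats(m.astype(np.uint8))
    for i in range(1,k):
        if st[i,4]>60:
            Q=W[l==i]; print(n,"brown",ce[i].round(),Q.mean(0).round(4),Q[:,2].max().round(4),rect(Q[Q[:,2]>.025]) )
    # pan rim
    b=(d>0)&(zz>.056)&(zz<.075)&(y>-.12)&(y<.27)&(x>.25)&(x<.55)&(hsv[...,1]<90)
    k,l,st,ce=cv2.connectedComponentsWithStats(b.astype(np.uint8))
    i=1+st[1:,4].argmax();Q=W[l==i];print(n,"rim",ce[i],len(Q),rect(Q),np.median(Q[:,2]))
    # handles
    b=(d>0)&(zz>.08)&(zz<.25)&(y>-.5)&(y<-.1)&(x>.3)&(x<.7)&(p.max(-1)<60)
    k,l,st,ce=cv2.connectedComponentsWithStats(b.astype(np.uint8))
    for i in range(1,k):
        if st[i,4]>40:
            Q=W[l==i];c=Q.mean(0);u,s,vt=np.linalg.svd(Q-c);print(n,"dark",ce[i].round(),len(Q),c.round(4),vt[0].round(3),Q.min(0).round(3),Q.max(0).round(3))
    # holder wood
    b=(d>0)&(zz>.02)&(y>-.5)&(y<-.1)&(x>.2)&(x<.6)&(hsv[...,0]<20)&(hsv[...,1]>100)
    k,l,st,ce=cv2.connectedComponentsWithStats(b.astype(np.uint8));i=1+st[1:,4].argmax();Q=W[l==i];print(n,"wood",ce[i],len(Q),rect(Q),Q[:,2].min(),Q[:,2].max())
    print(n,"table z",np.median(zz[(d>0)&(abs(x-.25)<.03)&(abs(y)<.05)]))
    m=(d>0)&(zz>.025)&(y>-.2)&(y<.25)&(x>.45)&(x<.75)
    k,l,st,ce=cv2.connectedComponentsWithStats(m.astype(np.uint8))
    for i in range(1,k):
        if st[i,4]>40: Q=W[l==i];print(n,"obj",ce[i].round(),len(Q),Q.mean(0).round(3),Q.max(0).round(3),Q.min(0).round(3))
p=np.load("top0.npz")['p'];q=np.load("side0.npz")['p']
a=cv2.resize(p[150:260,110:440],None,fx=2.4,fy=2.4,interpolation=2)
b=cv2.resize(q[110:210,250:380],None,fx=3,fy=3,interpolation=2)
o=np.zeros((a.shape[0]+b.shape[0],a.shape[1],3),np.uint8);o[:a.shape[0]]=a;o[a.shape[0]:,:b.shape[1]]=b
cv2.imwrite("pics/crop1.png",o[:600,:800,::-1])
E
```

```text
top brown [150. 184.] [0.59   0.3526 0.0495] 0.06 (array([587.9, 348.8]), array([23.4, 78. ]), 0.6)
top rim [261.52163164 225.12113721] 809 (array([506.5,  30.1]), array([284.1, 108.8]), 85.0) 0.06530335576704194
top dark [411. 186.] 409 [ 0.5816 -0.3748  0.1559] [-0.7   -0.064 -0.711] [ 0.527 -0.399  0.086] [ 0.638 -0.361  0.21 ]
top dark [370. 195.] 221 [ 0.5562 -0.2671  0.1415] [-0.676 -0.079 -0.733] [ 0.515 -0.284  0.093] [ 0.594 -0.252  0.177]
top wood [385.65414847 227.0930131 ] 2290 (array([ 484.9, -328.9]), array([ 92.7, 201.2]), 5.1) 0.020144996351705746 0.10622336765011986
top table z 0.4346598767940216
top obj [335. 138.] 141 [ 0.741 -0.181  0.06 ] [ 0.75  -0.16   0.085] [ 0.732 -0.2    0.025]
top obj [306. 150.] 357 [ 0.699 -0.096  0.075] [ 0.731 -0.067  0.118] [ 0.672 -0.125  0.027]
top obj [252. 156.] 231 [0.688 0.061 0.033] [0.713 0.086 0.041] [0.663 0.036 0.025]
top obj [260. 197.] 1862 [0.559 0.033 0.061] [0.649 0.175 0.075] [ 0.45  -0.121  0.025]
side brown [201. 302.] [0.5859 0.3682 0.044 ] 0.0564 (array([584.6, 356.1]), array([81.6, 30.6]), 90.0)
side brown [248. 302.] [0.4763 0.3285 0.0469] 0.0568 (array([480.2, 320. ]), array([41.9, 88.2]), 18.7)
side rim [290.44386874 228.74611399] 579 (array([503.8,  33. ]), array([290.7, 108.5]), 86.4) 0.06599020772229691
side dark [307. 139.] 167 [ 0.5787 -0.3686  0.1532] [-0.702 -0.067 -0.709] [ 0.526 -0.384  0.097] [ 0.631 -0.355  0.207]
side dark [303. 157.] 106 [ 0.556  -0.2612  0.1395] [-0.669 -0.122 -0.733] [ 0.518 -0.28   0.094] [ 0.587 -0.248  0.173]
side wood [326.50248756 175.29552239] 1005 (array([ 476.2, -324.2]), array([ 85.2, 205.6]), 1.8) 0.020162240330129033 0.104551848557078
side table z 0.4282024005975026
side obj [244. 189.] 416 [ 0.704 -0.101  0.067] [ 0.749 -0.064  0.116] [ 0.672 -0.2    0.025]
side obj [265. 227.] 2447 [0.562 0.037 0.051] [0.714 0.181 0.071] [ 0.45  -0.121  0.025]
```

View pics/crop1.png

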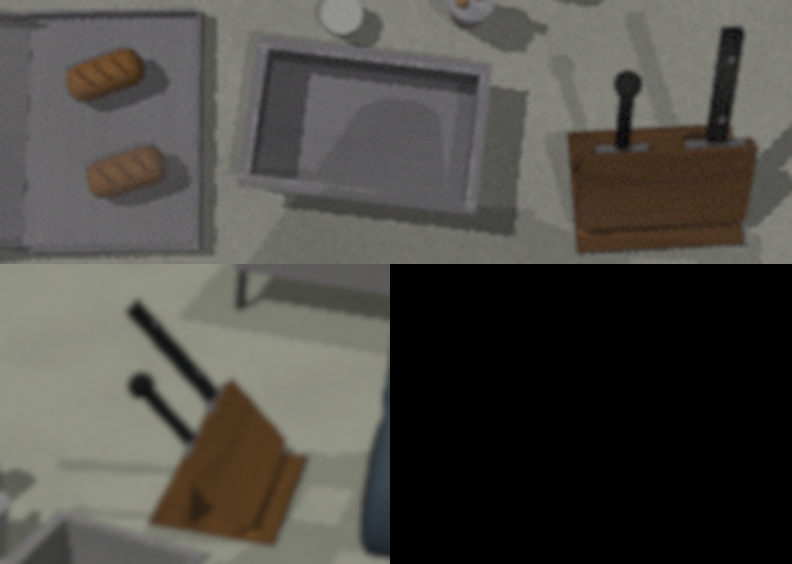

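The crop confirms it: the lifter is the flat rectangular handle at top pixel (413,185), and the fork is the ball-ended one at (371,190). The crop also shows the two brown rolls on the tray. I'll refine the numbers once more.

Run:
```python
from h import *
for n in("top","side"):
    z=np.load(n+"0.npz");p,d=z['p'],z['d'];W=cloud(n,p,d);x,y,zz=W[...,0],W[...,1],W[...,2]
    hsv=cv2.cvtColor(p,cv2.COLOR_RGB2HSV)
    m=(d>0)&(hsv[...,0]<22)&(hsv[...,1]>75)&(y>.23)&(y<.45)&(x<.66)&(x>.4)&(zz>.02)&(zz<.07)
    k,l,st,ce=cv2.connectedComponentsWithStats(m.astype(np.uint8))
    for i in range(1,k):
        if st[i,4]>80:
            Q=W[l==i]; T=Q[Q[:,2]>np.percentile(Q[:,2],95)-.022]; c=T[:,:2].mean(0);vt=np.linalg.svd(T[:,:2]-c)[2];print(n,"roll",ce[i].round(),len(Q),T.mean(0).round(4),np.percentile(Q[:,2],97).round(4),rect(T),"yaw-off-y",np.degrees(np.arctan2(-vt[0,0]*np.sign(vt[0,1]),abs(vt[0,1]))).round(1))
    b=(d>0)&(zz>.057)&(zz<.073)&(y>-.13)&(y<.21)&(x>.42)&(x<.665)&(hsv[...,1]<90)
    k,l,st,ce=cv2.connectedComponentsWithStats(b.astype(np.uint8))
    i=1+st[1:,4].argmax();Q=W[l==i];print(n,"rim",ce[i],len(Q),rect(Q),np.median(Q[:,2]))
    b=(d>0)&(zz>.10)&(zz<.25)&(y>-.5)&(y<-.32)&(x>.5)&(x<.7)&(p.max(-1)<60)
    Q=W[b]; u=np.array([.707,0,.707]);
    vt=np.linalg.svd(Q-Q.mean(0))[2]; a=vt[0]*np.sign(vt[0][2]); yaw=np.degrees(np.arctan2(a[1],a[0]))
    s=(Q-Q.mean(0))@a; print(n,"handle yaw",yaw,a.round(3),"end",(Q.mean(0)+a*np.percentile(s,99)).round(4),"mid",np.median(Q,0).round(4),len(Q))
```

```text
top roll [153. 181.] 455 [0.5999 0.3452 0.0491] 0.0572 (array([602.5, 348. ]), array([45.7, 92.8]), 21.9) yaw-off-y 21.5
top roll [162. 221.] 415 [0.4822 0.3131 0.0501] 0.0573 (array([482.9, 314.7]), array([42.2, 88.7]), 20.0) yaw-off-y 19.4
top rim [261.99313787 201.42981909] 1603 (array([545.2,  26.3]), array([284.6, 185.4]), 84.4) 0.06524255399161638
top handle yaw 5.153734435803821 [0.706 0.064 0.705] end [ 0.6326 -0.3702  0.2072] mid [ 0.5827 -0.3745  0.1567] 400
side roll [200. 298.] 575 [0.5954 0.3584 0.048 ] 0.0553 (array([600.3, 351.8]), array([44. , 90.3]), 22.0) yaw-off-y 18.8
side roll [248. 302.] 582 [0.4778 0.3251 0.048 ] 0.0551 (array([481.9, 318.4]), array([44.8, 92.3]), 18.5) yaw-off-y 16.7
side rim [269.83607979 223.9670425 ] 1153 (array([545.3,  27.9]), array([290.6, 186.9]), 84.7) 0.06588115737734701
side handle yaw 5.249586256500896 [0.704 0.065 0.707] end [ 0.6286 -0.3639  0.2034] mid [ 0.5791 -0.3672  0.1541] 165
```

```bash
cat >> h.py <<'E'
def down(yaw): # tool down, tool y (closing line) at world yaw deg
    a=np.radians(yaw); y=np.array([np.cos(a),np.sin(a),0]); z=np.array([0,0,-1.]); return R.from_matrix(np.stack([np.cross(y,z),y,z],1))
def plan(legs,pose=None):
    "legs: (pos_mm, Rotation or None, rows, jaw) -> prints tool-frame rows"
    s=sense(); p,r=pose or (s['tcp_pos']*1000,R.from_quat(s['tool_rot'])); p=np.array(p,float)
    for t,rt,n,j in legs:
        rt=rt or r; w=(r.inv()*rt).as_rotvec(degrees=True)/n; d=(np.array(t)-p)/n
        print(f"-- {n} rows"); 
        for i in range(n):
            a=np.round(w,1); sh=np.round(r.inv().apply(np.array(t)-p)/(n-i),0)
            print([a.tolist(),sh.tolist(),j],end=",")
            p=p+r.apply(sh); r=r*R.from_rotvec(a,degrees=True)
        print()
E
python3 - <<'E'
from h import *
plan([((450,-30,240),down(-30),18,.0),((482,317,150),down(18.5),15,.0),((482,317,60),down(18.5),3,0)])
E
```

```text
-- 18 rows
[[-0.0, -0.0, -2.4], [23.0, -26.0, -0.0], 0.0],[[-0.0, -0.0, -2.4], [24.0, -25.0, -0.0], 0.0],[[-0.0, -0.0, -2.4], [25.0, -24.0, -0.0], 0.0],[[-0.0, -0.0, -2.4], [26.0, -22.0, -0.0], 0.0],[[-0.0, -0.0, -2.4], [27.0, -21.0, -0.0], 0.0],[[-0.0, -0.0, -2.4], [28.0, -20.0, -0.0], 0.0],[[-0.0, -0.0, -2.4], [29.0, -19.0, -0.0], 0.0],[[-0.0, -0.0, -2.4], [30.0, -18.0, -0.0], 0.0],[[-0.0, -0.0, -2.4], [31.0, -16.0, -0.0], 0.0],[[-0.0, -0.0, -2.4], [31.0, -15.0, -0.0], 0.0],[[-0.0, -0.0, -2.4], [32.0, -14.0, -0.0], 0.0],[[-0.0, -0.0, -2.4], [32.0, -13.0, -0.0], 0.0],[[-0.0, -0.0, -2.4], [33.0, -11.0, -0.0], 0.0],[[-0.0, -0.0, -2.4], [33.0, -10.0, -0.0], 0.0],[[-0.0, -0.0, -2.4], [34.0, -8.0, -0.0], 0.0],[[-0.0, -0.0, -2.4], [34.0, -7.0, -0.0], 0.0],[[-0.0, -0.0, -2.4], [35.0, -5.0, -0.0], 0.0],[[-0.0, -0.0, -2.4], [35.0, -4.0, -1.0], 0.0],
-- 15 rows
[[-0.0, -0.0, -3.2], [21.0, -10.0, 6.0], 0.0],[[-0.0, -0.0, -3.2], [22.0, -8.0, 6.0], 0.0],[[-0.0, -0.0, -3.2], [22.0, -7.0, 6.0], 0.0],[[-0.0, -0.0, -3.2], [22.0, -6.0, 6.0], 0.0],[[-0.0, -0.0, -3.2], [23.0, -5.0, 6.0], 0.0],[[-0.0, -0.0, -3.2], [23.0, -3.0, 6.0], 0.0],[[-0.0, -0.0, -3.2], [23.0, -2.0, 6.0], 0.0],[[-0.0, -0.0, -3.2], [23.0, -1.0, 6.0], 0.0],[[-0.0, -0.0, -3.2], [23.0, 1.0, 6.0], 0.0],[[-0.0, -0.0, -3.2], [23.0, 2.0, 6.0], 0.0],[[-0.0, -0.0, -3.2], [23.0, 3.0, 6.0], 0.0],[[-0.0, -0.0, -3.2], [23.0, 4.0, 6.0], 0.0],[[-0.0, -0.0, -3.2], [23.0, 6.0, 6.0], 0.0],[[-0.0, -0.0, -3.2], [22.0, 7.0, 7.0], 0.0],[[-0.0, -0.0, -3.2], [22.0, 8.0, 6.0], 0.0],
-- 3 rows
[[0.0, -0.0, 0.0], [-0.0, 0.0, 30.0], 0],[[0.0, -0.0, 0.0], [-0.0, 0.0, 30.0], 0],[[0.0, -0.0, 0.0], [-0.0, 0.0, 30.0], 0],
```

play_rows([
  [[0,0,-2.4],[23,-26,0],0],
  [[0,0,-2.4],[24,-25,0],0],
  [[0,0,-2.4],[25,-24,0],0],
  [[0,0,-2.4],[26,-22,0],0],
  [[0,0,-2.4],[27,-21,0],0],
  [[0,0,-2.4],[28,-20,0],0],
  [[0,0,-2.4],[29,-19,0],0],
  [[0,0,-2.4],[30,-18,0],0],
  [[0,0,-2.4],[31,-16,0],0],
  [[0,0,-2.4],[31,-15,0],0],
  [[0,0,-2.4],[32,-14,0],0],
  [[0,0,-2.4],[32,-13,0],0],
], grip_force=40)

```text
t: 1.1
tcp_pos: [0.3611, -0.2182, 0.2392]
tool_rot: [0.92, 0.393, 0.0, -0.0]
force: [0.0, -0.2, 0.2]
finger_gap: 0.999
gripper_force: 0.0
```

play_rows([
  [[0,0,-2.4],[33,-11,0],0],
  [[0,0,-2.4],[33,-10,0],0],
  [[0,0,-2.4],[34,-8,0],0],
  [[0,0,-2.4],[34,-7,0],0],
  [[0,0,-2.4],[35,-5,0],0],
  [[0,0,-2.4],[35,-4,0],0],
  [[0,0,-3.2],[21,-10,6],0],
  [[0,0,-3.2],[22,-8,6],0],
  [[0,0,-3.2],[22,-7,6],0],
  [[0,0,-3.2],[22,-6,6],0],
  [[0,0,-3.2],[23,-5,6],0],
  [[0,0,-3.2],[23,-3,6],0],
])

```text
t: 2.1
tcp_pos: [0.4626, 0.1094, 0.2028]
tool_rot: [0.767, 0.642, -0.0, -0.0]
force: [-0.0, 0.7, -0.1]
finger_gap: 1.001
gripper_force: 0.0
```

play_rows([
  [[0,0,-3.2],[23,-2,6],0],
  [[0,0,-3.2],[23,-1,6],0],
  [[0,0,-3.2],[23,1,6],0],
  [[0,0,-3.2],[23,2,6],0],
  [[0,0,-3.2],[23,3,6],0],
  [[0,0,-3.2],[23,4,6],0],
  [[0,0,-3.2],[23,6,6],0],
  [[0,0,-3.2],[22,7,7],0],
  [[0,0,-3.2],[22,8,6],0],
  [[0,0,0],[0,0,0],0],
])

```text
t: 2.93
tcp_pos: [0.4817, 0.3197, 0.1469]
tool_rot: [0.582, 0.813, 0.0, -0.001]
force: [0.0, -0.8, 0.2]
finger_gap: 0.999
gripper_force: 0.0
```

play_rows([
  [[0,0,0],[-3,-1,30],0],
  [[0,0,0],[0,0,30],0],
  [[0,0,0],[0,0,30],0],
  [[0,0,0],[0,0,20],0],
  [[0,0,0],[0,0,13],0],
  [[0,0,0],[0,0,0],0.3],
  [[0,0,0],[0,0,0],0.6],
  [[0,0,0],[0,0,0],0.8],
  [[0,0,0],[0,0,0],0.8],
  [[0,0,0],[0,0,0],0.8],
  [[0,0,0],[0,0,0],0.8],
  [[0,0,0],[0,0,0],0.8],
])

```text
t: 3.93
tcp_pos: [0.4827, 0.3134, 0.0266]
tool_rot: [0.584, 0.812, 0.001, 0.001]
force: [0.4, -1.3, 4.6]
finger_gap: 0.53
gripper_force: 43.2
```

play_rows([
  [[0,0,0],[0,0,0],0.8],
  [[0,0,0],[0,0,-15],0.8],
  [[0,0,0],[0,0,-30],0.8],
  [[0,0,0],[0,0,-35],0.8],
  [[0,0,0],[0,0,-35],0.8],
  [[0,0,0],[0,0,-25],0.8],
  [[0,0,0],[0,0,0],0.8],
])

```text
t: 4.52
tcp_pos: [0.4851, 0.3146, 0.1711]
tool_rot: [0.584, 0.812, 0.005, 0.003]
force: [0.4, 0.7, -0.3]
finger_gap: 0.53
gripper_force: 42.6
```

Run:
```python
from h import *
c=np.array([545,27]); a=np.radians(-5.5); ey=np.array([-np.sin(a),np.cos(a)])
A=c+ey*46; B=c-ey*46; print(A,B)
plan([((*A,160),down(84.5),14,.8),((*A,90),None,3,.8),((*A,21),None,4,.8)])
```

```text
[549.40890462  72.78822512] [540.59109538 -18.78822512]
-- 14 rows
[[0.0, 0.0, -4.7], [-18.0, -1.0, 1.0], 0.8],[[0.0, 0.0, -4.7], [-18.0, -3.0, 1.0], 0.8],[[0.0, 0.0, -4.7], [-17.0, -4.0, 1.0], 0.8],[[0.0, 0.0, -4.7], [-17.0, -5.0, 1.0], 0.8],[[0.0, 0.0, -4.7], [-17.0, -7.0, 1.0], 0.8],[[0.0, 0.0, -4.7], [-16.0, -8.0, 1.0], 0.8],[[0.0, 0.0, -4.7], [-15.0, -9.0, 1.0], 0.8],[[0.0, 0.0, -4.7], [-14.0, -11.0, 1.0], 0.8],[[0.0, 0.0, -4.7], [-13.0, -12.0, 0.0], 0.8],[[0.0, 0.0, -4.7], [-12.0, -13.0, 1.0], 0.8],[[0.0, 0.0, -4.7], [-11.0, -14.0, 0.0], 0.8],[[0.0, 0.0, -4.7], [-10.0, -15.0, 1.0], 0.8],[[0.0, 0.0, -4.7], [-10.0, -15.0, 0.0], 0.8],[[0.0, 0.0, -4.7], [-8.0, -16.0, 1.0], 0.8],
-- 3 rows
[[0.0, 0.0, 0.0], [0.0, -0.0, 23.0], 0.8],[[0.0, 0.0, 0.0], [1.0, -0.0, 23.0], 0.8],[[0.0, 0.0, 0.0], [0.0, -1.0, 24.0], 0.8],
-- 4 rows
[[0.0, 0.0, 0.0], [0.0, -0.0, 17.0], 0.8],[[0.0, 0.0, 0.0], [0.0, -0.0, 17.0], 0.8],[[0.0, 0.0, 0.0], [0.0, -0.0, 17.0], 0.8],[[0.0, 0.0, 0.0], [1.0, -0.0, 18.0], 0.8],
```

play_rows([
  [[0,0,-4.7],[-18,-1,1],0.8],
  [[0,0,-4.7],[-18,-3,1],0.8],
  [[0,0,-4.7],[-17,-4,1],0.8],
  [[0,0,-4.7],[-17,-5,1],0.8],
  [[0,0,-4.7],[-17,-7,1],0.8],
  [[0,0,-4.7],[-16,-8,1],0.8],
  [[0,0,-4.7],[-15,-9,1],0.8],
  [[0,0,-4.7],[-14,-11,1],0.8],
  [[0,0,-4.7],[-13,-12,0],0.8],
  [[0,0,-4.7],[-12,-13,1],0.8],
  [[0,0,-4.7],[-11,-14,0],0.8],
  [[0,0,-4.7],[-10,-15,1],0.8],
])

```text
t: 5.52
tcp_pos: [0.535, 0.1049, 0.1545]
tool_rot: [0.129, 0.992, -0.0, -0.001]
force: [-0.1, -0.8, -0.8]
finger_gap: 0.532
gripper_force: 42.4
```

play_rows([
  [[0,0,-4.7],[-10,-15,0],0.8],
  [[0,0,-4.7],[-8,-16,1],0.8],
  [[0,0,0],[0,0,0],0.8],
  [[0,0,0],[0,0,0],0.8],
])

```text
t: 5.85
tcp_pos: [0.546, 0.0709, 0.1535]
tool_rot: [0.051, 0.999, 0.0, -0.001]
force: [-0.4, -0.2, -0.3]
finger_gap: 0.535
gripper_force: 42.4
```

Run:
```python
from h import *
p,d=snapshot("top"); np.savez("top1.npz",p=p,d=d); q,e=snapshot("side")
cv2.imwrite("pics/m1.png",np.hstack([cv2.resize(p[120:270,100:330],None,fx=1.7,fy=1.7),cv2.resize(q[150:300,180:410],None,fx=1.7,fy=1.7)])[:,:,::-1])
plan([((549.4,72.8,26),down(84.5),5,.8)])
```

```text
-- 5 rows
[[0.0, -0.0, -0.0], [-1.0, 0.0, 26.0], 0.8],[[0.0, -0.0, -0.0], [-1.0, 0.0, 25.0], 0.8],[[0.0, -0.0, -0.0], [-1.0, 0.0, 26.0], 0.8],[[0.0, -0.0, -0.0], [-1.0, 1.0, 25.0], 0.8],[[0.0, -0.0, -0.0], [-0.0, 0.0, 26.0], 0.8],
```

View pics/m1.png

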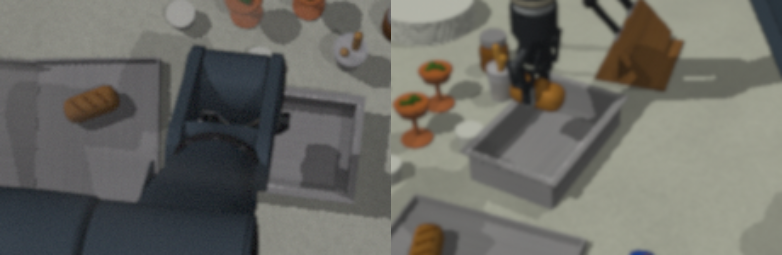

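The roll is held at side-crop (550,95), over the pan. Now I'll lower it in.

play_rows([
  [[0,0,0],[-1,0,26],0.8],
  [[0,0,0],[-1,0,26],0.8],
  [[0,0,0],[-1,0,26],0.8],
  [[0,0,0],[-1,1,26],0.8],
  [[0,0,0],[0,0,18],0.8],
  [[0,0,0],[0,0,6],0.8],
  [[0,0,0],[0,0,2],0.8],
  [[0,0,0],[0,0,0],0.8],
])

```text
t: 6.62
tcp_pos: [0.5503, 0.0727, 0.0243]
tool_rot: [0.049, 0.999, 0.0, -0.0]
force: [0.7, -0.5, -0.4]
finger_gap: 0.528
gripper_force: 42.5
```

play_rows([
  [[0,0,0],[0,0,1],0.8],
  [[0,0,0],[0,0,1],0.8],
  [[0,0,0],[0,0,0],0.8],
  [[0,0,0],[0,0,0],0.8],
])

```text
t: 6.95
tcp_pos: [0.551, 0.0721, 0.0232]
tool_rot: [0.049, 0.999, -0.0, 0.001]
force: [0.4, -0.2, -1.9]
finger_gap: 0.532
gripper_force: 42.5
```

play_rows([
  [[0,0,0],[0,0,1],0.8],
  [[0,0,0],[0,0,0],0.8],
  [[0,0,0],[0,0,1],0.8],
  [[0,0,0],[0,0,0],0.8],
  [[0,0,0],[0,0,0],0.8],
])

```text
t: 7.37
tcp_pos: [0.5511, 0.072, 0.0226]
tool_rot: [0.049, 0.999, 0.0, 0.001]
force: [-2.6, -0.7, 13.8]
finger_gap: 0.533
gripper_force: 44.0
```

Contact with the floor (14 N). I'll release, lift and go to roll2.

play_rows([
  [[0,0,0],[0,0,-1],0.4],
  [[0,0,0],[0,0,0],0.25],
  [[0,0,0],[0,0,0],0.25],
  [[0,0,0],[0,0,0],0.25],
  [[0,0,0],[0,0,-10],0.25],
  [[0,0,0],[0,0,-25],0.25],
  [[0,0,0],[0,0,-35],0.25],
  [[0,0,0],[0,0,-35],0],
  [[0,0,0],[0,0,-30],0],
  [[0,0,0],[0,0,0],0],
])

```text
t: 8.2
tcp_pos: [0.5544, 0.072, 0.1627]
tool_rot: [0.049, 0.999, -0.0, 0.006]
force: [1.3, -0.6, 0.3]
finger_gap: 0.999
gripper_force: 0.0
```

Run:
```python
from h import *
plan([((601,349,150),down(21),12,0.)])
z=np.load("top1.npz");p,d=z['p'],z['d'];W=cloud("top",p,d);x,y,zz=W[...,0],W[...,1],W[...,2]
m=(d>0)&(zz>.03)&(zz<.07)&(y>.25)&(y<.45)&(x<.68)&(x>.53)
print(rect(W[m]),m.sum())
```

```text
-- 12 rows
[[0.0, 0.1, 5.3], [-2.0, 23.0, 1.0], 0.0],[[0.0, 0.1, 5.3], [1.0, 23.0, 1.0], 0.0],[[0.0, 0.1, 5.3], [3.0, 23.0, 1.0], 0.0],[[0.0, 0.1, 5.3], [5.0, 23.0, 1.0], 0.0],[[0.0, 0.1, 5.3], [7.0, 22.0, 1.0], 0.0],[[0.0, 0.1, 5.3], [9.0, 22.0, 1.0], 0.0],[[0.0, 0.1, 5.3], [11.0, 21.0, 1.0], 0.0],[[0.0, 0.1, 5.3], [13.0, 20.0, 1.0], 0.0],[[0.0, 0.1, 5.3], [15.0, 18.0, 1.0], 0.0],[[0.0, 0.1, 5.3], [16.0, 17.0, 2.0], 0.0],[[0.0, 0.1, 5.3], [18.0, 16.0, 1.0], 0.0],[[0.0, 0.1, 5.3], [18.0, 13.0, 2.0], 0.0],
(array([602. , 347.4]), array([46.9, 94.9]), 22.3) 484
```

play_rows([
  [[0,0,5.3],[-2,23,1],0],
  [[0,0,5.3],[1,23,1],0],
  [[0,0,5.3],[3,23,1],0],
  [[0,0,5.3],[5,23,1],0],
  [[0,0,5.3],[7,22,1],0],
  [[0,0,5.3],[9,22,1],0],
  [[0,0,5.3],[11,21,1],0],
  [[0,0,5.3],[13,20,1],0],
  [[0,0,5.3],[15,18,1],0],
  [[0,0,5.3],[16,17,2],0],
  [[0,0,5.3],[18,16,1],0],
  [[0,0,5.3],[18,13,2],0],
])

```text
t: 9.2
tcp_pos: [0.5965, 0.3498, 0.1419]
tool_rot: [0.57, 0.822, -0.0, -0.0]
force: [0.3, 0.1, 0.4]
finger_gap: 0.997
gripper_force: 0.0
```

play_rows([
  [[0,0,0],[0,0,0],0],
  [[0,0,0],[0,0,0],0],
])

```text
t: 9.37
tcp_pos: [0.596, 0.3494, 0.1415]
tool_rot: [0.567, 0.824, -0.001, -0.0]
force: [-0.0, -1.1, 0.6]
finger_gap: 1.001
gripper_force: 0.0
```

Run:
```python
from h import *
plan([((602,348,27),down(21.5),5,0.)])
```

```text
-- 5 rows
[[-0.0, 0.0, -0.1], [-1.0, 1.0, 23.0], 0.0],[[-0.0, 0.0, -0.1], [-1.0, 1.0, 23.0], 0.0],[[-0.0, 0.0, -0.1], [-0.0, 1.0, 23.0], 0.0],[[-0.0, 0.0, -0.1], [-1.0, 1.0, 23.0], 0.0],[[-0.0, 0.0, -0.1], [-0.0, 1.0, 22.0], 0.0],
```

play_rows([
  [[0,0,0],[-1,1,23],0],
  [[0,0,0],[-1,1,23],0],
  [[0,0,0],[-1,1,23],0],
  [[0,0,0],[0,1,23],0],
  [[0,0,0],[0,1,22],0],
  [[0,0,0],[0,0,0],0.3],
  [[0,0,0],[0,0,0],0.6],
  [[0,0,0],[0,0,0],0.8],
  [[0,0,0],[0,0,0],0.8],
  [[0,0,0],[0,0,0],0.8],
  [[0,0,0],[0,0,0],0.8],
  [[0,0,0],[0,0,0],0.8],
])

```text
t: 10.37
tcp_pos: [0.6036, 0.3478, 0.0301]
tool_rot: [0.568, 0.823, 0.001, 0.001]
force: [-0.9, -0.2, 4.6]
finger_gap: 0.527
gripper_force: 42.6
```

play_rows([
  [[0,0,0],[0,0,-15],0.8],
  [[0,0,0],[0,0,-30],0.8],
  [[0,0,0],[0,0,-35],0.8],
  [[0,0,0],[0,0,-35],0.8],
  [[0,0,0],[0,0,-25],0.8],
  [[0,0,0],[0,0,0],0.8],
])

```text
t: 10.87
tcp_pos: [0.6063, 0.3493, 0.1767]
tool_rot: [0.568, 0.823, 0.006, 0.004]
force: [0.1, 0.7, 1.0]
finger_gap: 0.532
gripper_force: 42.2
```

Run:
```python
from h import *
p,d=snapshot("top");W=cloud("top",p,d);x,y,zz=W[...,0],W[...,1],W[...,2]
hsv=cv2.cvtColor(p,cv2.COLOR_RGB2HSV)
m=(d>0)&(hsv[...,0]<22)&(hsv[...,1]>75)&(y>-.1)&(y<.15)&(x<.63)&(x>.46)&(zz>.025)&(zz<.07)
print(m.sum(),rect(W[m]) if m.sum()>9 else 0, np.percentile(zz[m],95))
cv2.imwrite("pics/m2.png",cv2.resize(p[100:280,100:340],None,fx=2.2,fy=2.2)[:,:,::-1])
plan([((544,-19,160),down(84.5),18,.8)])
```

```text
448 (array([549.1,  71.8]), array([44.3, 94.4]), 84.2) 0.052346694919778204
-- 18 rows
[[0.0, 0.0, -3.5], [-18.0, -10.0, 1.0], 0.8],[[0.0, 0.0, -3.5], [-17.0, -11.0, 1.0], 0.8],[[0.0, 0.0, -3.5], [-17.0, -13.0, 1.0], 0.8],[[0.0, 0.0, -3.5], [-16.0, -14.0, 1.0], 0.8],[[0.0, 0.0, -3.5], [-15.0, -14.0, 1.0], 0.8],[[0.0, 0.0, -3.5], [-14.0, -15.0, 1.0], 0.8],[[0.0, 0.0, -3.5], [-13.0, -16.0, 0.0], 0.8],[[0.0, 0.0, -3.5], [-12.0, -17.0, 1.0], 0.8],[[0.0, 0.0, -3.5], [-11.0, -18.0, 0.0], 0.8],[[0.0, 0.0, -3.5], [-10.0, -18.0, 1.0], 0.8],[[0.0, 0.0, -3.5], [-9.0, -19.0, 0.0], 0.8],[[0.0, 0.0, -3.5], [-7.0, -19.0, 1.0], 0.8],[[0.0, 0.0, -3.5], [-6.0, -20.0, 0.0], 0.8],[[0.0, 0.0, -3.5], [-5.0, -20.0, 1.0], 0.8],[[0.0, 0.0, -3.5], [-4.0, -20.0, 0.0], 0.8],[[0.0, 0.0, -3.5], [-2.0, -20.0, 1.0], 0.8],[[0.0, 0.0, -3.5], [-1.0, -21.0, 0.0], 0.8],[[0.0, 0.0, -3.5], [-0.0, -21.0, 1.0], 0.8],
```

View pics/m2.png

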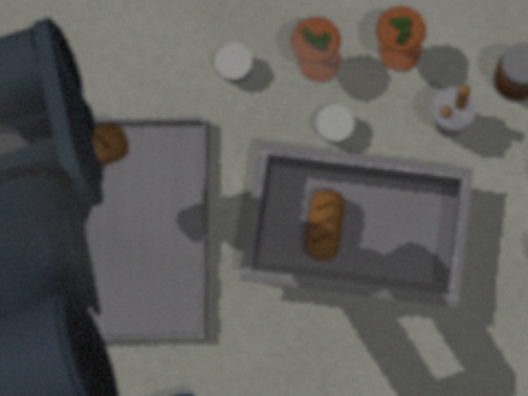

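Roll1 lies flat in the pan at crop (323,225), measured at (549,72) mm. Roll2 is in the gripper.

play_rows([
  [[0,0,-3.5],[-18,-10,1],0.8],
  [[0,0,-3.5],[-17,-11,1],0.8],
  [[0,0,-3.5],[-17,-13,1],0.8],
  [[0,0,-3.5],[-16,-14,1],0.8],
  [[0,0,-3.5],[-15,-14,1],0.8],
  [[0,0,-3.5],[-14,-15,1],0.8],
  [[0,0,-3.5],[-13,-16,0],0.8],
  [[0,0,-3.5],[-12,-17,1],0.8],
  [[0,0,-3.5],[-11,-18,0],0.8],
  [[0,0,-3.5],[-10,-18,1],0.8],
  [[0,0,-3.5],[-9,-19,0],0.8],
  [[0,0,-3.5],[-7,-19,1],0.8],
])

```text
t: 11.92
tcp_pos: [0.5613, 0.1008, 0.1582]
tool_rot: [0.234, 0.972, -0.0, -0.002]
force: [0.5, -0.2, -0.3]
finger_gap: 0.535
gripper_force: 41.9
```

play_rows([
  [[0,0,-3.5],[-6,-20,0],0.8],
  [[0,0,-3.5],[-5,-20,1],0.8],
  [[0,0,-3.5],[-4,-20,0],0.8],
  [[0,0,-3.5],[-2,-20,1],0.8],
  [[0,0,-3.5],[-1,-21,0],0.8],
  [[0,0,-3.5],[0,-21,1],0.8],
  [[0,0,0],[0,0,0],0.8],
  [[0,0,0],[0,0,0],0.8],
])

```text
t: 12.58
tcp_pos: [0.54, -0.0208, 0.1553]
tool_rot: [0.056, 0.998, 0.0, -0.001]
force: [1.5, 0.7, -0.8]
finger_gap: 0.531
gripper_force: 42.0
```

Run:
```python
from h import *
plan([((544,-17,30),down(84.5),6,.8)])
```

```text
-- 6 rows
[[0.0, -0.0, -0.2], [-1.0, 1.0, 21.0], 0.8],[[0.0, -0.0, -0.2], [-1.0, 1.0, 21.0], 0.8],[[0.0, -0.0, -0.2], [-0.0, 1.0, 21.0], 0.8],[[0.0, -0.0, -0.2], [-1.0, 0.0, 21.0], 0.8],[[0.0, -0.0, -0.2], [-0.0, 1.0, 21.0], 0.8],[[0.0, -0.0, -0.2], [-1.0, 0.0, 20.0], 0.8],
```

play_rows([
  [[0,0,0],[-1,1,21],0.8],
  [[0,0,0],[-1,1,21],0.8],
  [[0,0,0],[0,1,21],0.8],
  [[0,0,0],[-1,0,21],0.8],
  [[0,0,0],[0,1,21],0.8],
  [[0,0,0],[-1,0,20],0.8],
  [[0,0,0],[0,0,1],0.8],
  [[0,0,0],[0,0,1],0.8],
  [[0,0,0],[0,0,1],0.8],
  [[0,0,0],[0,0,0],0.8],
  [[0,0,0],[0,0,0],0.8],
])

```text
t: 13.5
tcp_pos: [0.5462, -0.0167, 0.0294]
tool_rot: [0.054, 0.999, -0.0, 0.001]
force: [0.2, 0.3, -1.1]
finger_gap: 0.533
gripper_force: 42.1
```

play_rows([
  [[0,0,0],[0,0,1],0.8],
  [[0,0,0],[0,0,1],0.8],
  [[0,0,0],[0,0,1],0.8],
  [[0,0,0],[0,0,0],0.8],
  [[0,0,0],[0,0,0],0.8],
])

```text
t: 13.92
tcp_pos: [0.5459, -0.0169, 0.0261]
tool_rot: [0.055, 0.999, -0.0, 0.0]
force: [-1.6, 0.5, 6.4]
finger_gap: 0.536
gripper_force: 42.7
```

play_rows([
  [[0,0,0],[0,0,0],0.4],
  [[0,0,0],[0,0,0],0.25],
  [[0,0,0],[0,0,0],0.25],
  [[0,0,0],[0,0,0],0.25],
  [[0,0,0],[0,0,-10],0.25],
  [[0,0,0],[0,0,-25],0.25],
  [[0,0,0],[0,0,-35],0.25],
  [[0,0,0],[0,0,-35],0],
  [[0,0,0],[0,0,-35],0],
  [[0,0,0],[0,0,-35],0],
  [[0,0,0],[0,0,-30],0],
  [[0,0,0],[0,0,0],0],
])

```text
t: 14.92
tcp_pos: [0.5493, -0.0174, 0.2375]
tool_rot: [0.054, 0.998, -0.001, 0.007]
force: [0.7, -0.4, 0.3]
finger_gap: 1.0
gripper_force: 0.0
```

```bash
cat >> h.py <<'E'
def lif(tilt,yaw=5.2):
    a=np.radians(yaw);t=np.radians(tilt); y=np.array([-np.sin(a),np.cos(a),0]); z=np.array([np.sin(t)*np.cos(a),np.sin(t)*np.sin(a),-np.cos(t)])
    return R.from_matrix(np.stack([np.cross(y,z),y,z],1))
E
python3 - <<'E'
from h import *
plan([((454,-200,250),lif(20),10,0.),((454,-387,238),lif(45),8,0.)])
p,d=snapshot("top"); np.savez("top2.npz",p=p,d=d)
cv2.imwrite("pics/m3.png",cv2.resize(p[100:280,100:440],None,fx=2.2,fy=2.2)[:,:,::-1])
E
```

```text
-- 10 rows
[[-0.2, -1.9, -1.1], [7.0, -19.0, -1.0], 0.0],[[-0.2, -1.9, -1.1], [8.0, -19.0, -2.0], 0.0],[[-0.2, -1.9, -1.1], [8.0, -19.0, -2.0], 0.0],[[-0.2, -1.9, -1.1], [8.0, -19.0, -2.0], 0.0],[[-0.2, -1.9, -1.1], [9.0, -18.0, -3.0], 0.0],[[-0.2, -1.9, -1.1], [9.0, -18.0, -3.0], 0.0],[[-0.2, -1.9, -1.1], [9.0, -18.0, -3.0], 0.0],[[-0.2, -1.9, -1.1], [10.0, -18.0, -4.0], 0.0],[[-0.2, -1.9, -1.1], [10.0, -18.0, -4.0], 0.0],[[-0.2, -1.9, -1.1], [9.0, -18.0, -5.0], 0.0],
-- 8 rows
[[-0.0, -3.1, -0.0], [2.0, -23.0, 1.0], 0.0],[[-0.0, -3.1, -0.0], [3.0, -23.0, 1.0], 0.0],[[-0.0, -3.1, -0.0], [2.0, -23.0, 0.0], 0.0],[[-0.0, -3.1, -0.0], [3.0, -23.0, 0.0], 0.0],[[-0.0, -3.1, -0.0], [3.0, -24.0, 0.0], 0.0],[[-0.0, -3.1, -0.0], [2.0, -23.0, 0.0], 0.0],[[-0.0, -3.1, -0.0], [3.0, -24.0, 0.0], 0.0],[[-0.0, -3.1, -0.0], [2.0, -23.0, 1.0], 0.0],
```

play_rows([
  [[-0.2,-1.9,-1.1],[7,-19,-1],0],
  [[-0.2,-1.9,-1.1],[8,-19,-2],0],
  [[-0.2,-1.9,-1.1],[8,-19,-2],0],
  [[-0.2,-1.9,-1.1],[8,-19,-2],0],
  [[-0.2,-1.9,-1.1],[9,-18,-3],0],
  [[-0.2,-1.9,-1.1],[9,-18,-3],0],
  [[-0.2,-1.9,-1.1],[9,-18,-3],0],
  [[-0.2,-1.9,-1.1],[10,-18,-4],0],
  [[-0.2,-1.9,-1.1],[10,-18,-4],0],
  [[-0.2,-1.9,-1.1],[9,-18,-5],0],
])

```text
t: 15.8
tcp_pos: [0.4489, -0.1988, 0.2427]
tool_rot: [-0.042, 0.985, 0.009, 0.165]
force: [0.3, -0.9, 0.2]
finger_gap: 1.0
gripper_force: 0.0
```

play_rows([
  [[0,-3.1,0],[2,-23,1],0],
  [[0,-3.1,0],[3,-23,1],0],
  [[0,-3.1,0],[2,-23,0],0],
  [[0,-3.1,0],[3,-23,0],0],
  [[0,-3.1,0],[3,-24,0],0],
  [[0,-3.1,0],[2,-23,0],0],
  [[0,-3.1,0],[3,-24,0],0],
  [[0,-3.1,0],[2,-23,1],0],
  [[0,0,0],[0,0,0],0],
  [[0,0,0],[0,0,0],0],
])

```text
t: 16.63
tcp_pos: [0.5287, -0.3489, 0.3086]
tool_rot: [0.02, 0.959, -0.002, 0.282]
force: [-0.1, 0.4, 0.2]
finger_gap: 0.998
gripper_force: 0.0
```

Run:
```python
from h import *
s=sense(); print(s['tcp_pos'],s['q'].round(2),R.from_quat(s['tool_rot']).as_matrix().round(3))
plan([((514,-381,177),lif(45),4,0.),((570,-376,121),lif(45),4,0.)])
z=np.load("top2.npz");p,d=z['p'],z['d'];W=cloud("top",p,d);x,y,zz=W[...,0],W[...,1],W[...,2]
hsv=cv2.cvtColor(p,cv2.COLOR_RGB2HSV)
m=(d>0)&(hsv[...,0]<22)&(hsv[...,1]>75)&(y>-.1)&(y<.15)&(x<.63)&(x>.46)&(zz>.025)&(zz<.07)
k,l,st,ce=cv2.connectedComponentsWithStats(m.astype(np.uint8))
for i in range(1,k):
    if st[i,4]>80: print(ce[i],rect(W[l==i]),np.percentile(zz[l==i],95))
q,e=snapshot("top"); cv2.imwrite("pics/m4.png",cv2.resize(q[100:280,100:440],None,fx=2.2,fy=2.2)[:,:,::-1])
```

```text
[ 0.52874116 -0.34886728  0.30859451] [-0.97  0.34  1.69  0.62  0.85 -2.85] [[-0.841  0.039  0.54 ]
 [ 0.037  0.999 -0.015]
 [-0.54   0.007 -0.841]]
-- 4 rows
[[-1.1, -3.1, -1.5], [21.0, -8.0, 26.0], 0.0],[[-1.1, -3.1, -1.5], [22.0, -8.0, 24.0], 0.0],[[-1.1, -3.1, -1.5], [24.0, -9.0, 23.0], 0.0],[[-1.1, -3.1, -1.5], [25.0, -8.0, 22.0], 0.0],
-- 4 rows
[[0.0, 0.0, -0.0], [-0.0, -0.0, 20.0], 0.0],[[0.0, 0.0, -0.0], [-0.0, -0.0, 20.0], 0.0],[[0.0, 0.0, -0.0], [-0.0, -0.0, 20.0], 0.0],[[0.0, 0.0, -0.0], [-0.0, -0.0, 19.0], 0.0],
```

View pics/m4.png

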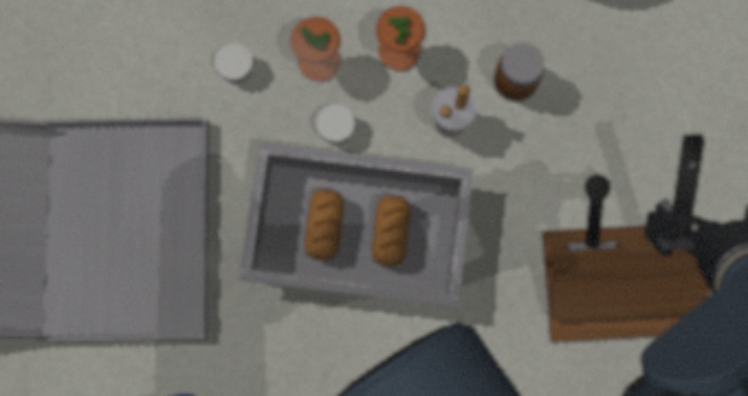

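Both rolls lie side by side in the pan at crop (323,225) and (391,230), and the bystanders are untouched. The wrist's last joint hit its limit, so I'll turn the tool half round, which gives the same grasp.

play_rows([
  [[0,0,7],[2,0,-8],0],
  [[0,0,7],[0,0,-8],0],
  [[0,0,7],[0,0,-8],0],
  [[0,0,7],[0,0,-8],0],
  [[0,0,7],[0,0,-8],0],
  [[0,0,7],[0,0,-8],0],
  [[0,0,7],[0,0,0],0],
  [[0,0,7],[0,0,0],0],
  [[0,0,7],[0,0,0],0],
  [[0,0,7],[0,0,0],0],
  [[0,0,7],[0,0,0],0],
  [[0,0,7],[0,0,0],0],
])

```text
t: 17.68
tcp_pos: [0.5008, -0.3457, 0.3477]
tool_rot: [0.658, 0.698, 0.188, 0.209]
force: [-0.7, 0.4, -0.5]
finger_gap: 1.005
gripper_force: 0.0
```

play_rows([
  [[0,0,7],[0,0,0],0],
  [[0,0,7],[0,0,0],0],
  [[0,0,7],[0,0,0],0],
  [[0,0,7],[0,0,0],0],
  [[0,0,7],[0,0,0],0],
  [[0,0,7],[0,0,0],0],
  [[0,0,7],[0,0,0],0],
  [[0,0,7],[0,0,0],0],
  [[0,0,7],[0,0,0],0],
  [[0,0,7],[0,0,0],0],
  [[0,0,7],[0,0,0],0],
  [[0,0,7],[0,0,0],0],
])

```text
t: 18.68
tcp_pos: [0.5008, -0.3457, 0.3477]
tool_rot: [0.956, 0.079, 0.28, 0.03]
force: [0.2, 0.3, -0.2]
finger_gap: 1.004
gripper_force: 0.0
```

```bash
cat >> h.py <<'E'
F=R.from_euler('z',180,degrees=True)
E
python3 - <<'E'
from h import *
s=sense(); print(s['tcp_pos'],s['q'].round(2),R.from_quat(s['tool_rot']).as_matrix().round(3))
plan([((462,-386,229),lif(45)*F,12,0.)])
E
```

```text
[ 0.50084354 -0.34565845  0.34765801] [-1.01  0.26  1.69  0.59  0.94  0.1 ] [[ 0.831  0.134  0.54 ]
 [ 0.167 -0.986 -0.013]
 [ 0.53   0.101 -0.842]]
-- 12 rows
[[0.2, 1.1, 0.5], [-8.0, 2.0, 7.0], 0.0],[[0.2, 1.1, 0.5], [-9.0, 2.0, 6.0], 0.0],[[0.2, 1.1, 0.5], [-9.0, 2.0, 6.0], 0.0],[[0.2, 1.1, 0.5], [-9.0, 2.0, 6.0], 0.0],[[0.2, 1.1, 0.5], [-9.0, 2.0, 6.0], 0.0],[[0.2, 1.1, 0.5], [-9.0, 2.0, 6.0], 0.0],[[0.2, 1.1, 0.5], [-9.0, 3.0, 6.0], 0.0],[[0.2, 1.1, 0.5], [-9.0, 3.0, 5.0], 0.0],[[0.2, 1.1, 0.5], [-9.0, 3.0, 5.0], 0.0],[[0.2, 1.1, 0.5], [-9.0, 3.0, 5.0], 0.0],[[0.2, 1.1, 0.5], [-10.0, 2.0, 5.0], 0.0],[[0.2, 1.1, 0.5], [-9.0, 3.0, 5.0], 0.0],
```

play_rows([
  [[0.2,1.1,0.5],[-8,2,7],0],
  [[0.2,1.1,0.5],[-9,2,6],0],
  [[0.2,1.1,0.5],[-9,2,6],0],
  [[0.2,1.1,0.5],[-9,2,6],0],
  [[0.2,1.1,0.5],[-9,2,6],0],
  [[0.2,1.1,0.5],[-9,2,6],0],
  [[0.2,1.1,0.5],[-9,3,6],0],
  [[0.2,1.1,0.5],[-9,3,5],0],
  [[0.2,1.1,0.5],[-9,3,5],0],
  [[0.2,1.1,0.5],[-9,3,5],0],
  [[0.2,1.1,0.5],[-10,2,5],0],
  [[0.2,1.1,0.5],[-9,3,5],0],
])

```text
t: 19.68
tcp_pos: [0.4631, -0.3867, 0.2294]
tool_rot: [0.921, 0.04, 0.388, -0.014]
force: [0.4, -0.1, 0.0]
finger_gap: 1.005
gripper_force: 0.0
```

play_rows([
  [[0,0,0],[0,0,0],0],
  [[0,0,0],[0,0,0],0],
])

```text
t: 19.85
tcp_pos: [0.4632, -0.3875, 0.2296]
tool_rot: [0.921, 0.04, 0.388, -0.014]
force: [0.6, 0.2, -0.9]
finger_gap: 1.0
gripper_force: 0.0
```

Run:
```python
from h import *
s=sense(); print(s['tcp_pos'],s['q'].round(2),R.from_quat(s['tool_rot']).as_matrix().round(3))
plan([((514,-381,177),lif(45)*F,3,0.),((570,-376,121),lif(45)*F,5,0.)])
```

```text
[ 0.46321256 -0.3874933   0.22962942] [-1.24  0.49  1.89  1.1   0.89 -0.54] [[ 0.696  0.083  0.713]
 [ 0.062 -0.997  0.056]
 [ 0.715  0.006 -0.699]]
-- 3 rows
[[0.2, -0.2, -0.0], [-1.0, -1.0, 24.0], 0.0],[[0.2, -0.2, -0.0], [-0.0, -1.0, 25.0], 0.0],[[0.2, -0.2, -0.0], [-1.0, -0.0, 24.0], 0.0],
-- 5 rows
[[-0.0, -0.0, -0.0], [0.0, -0.0, 16.0], 0.0],[[-0.0, -0.0, -0.0], [0.0, -0.0, 16.0], 0.0],[[-0.0, -0.0, -0.0], [0.0, -0.0, 16.0], 0.0],[[-0.0, -0.0, -0.0], [0.0, -0.0, 16.0], 0.0],[[-0.0, -0.0, -0.0], [1.0, -0.0, 16.0], 0.0],
```

play_rows([
  [[0.2,-0.2,0],[-1,-1,24],0],
  [[0.2,-0.2,0],[0,-1,25],0],
  [[0.2,-0.2,0],[-1,0,24],0],
  [[0,0,0],[0,0,16],0],
  [[0,0,0],[0,0,16],0],
  [[0,0,0],[0,0,16],0],
  [[0,0,0],[0,0,16],0],
  [[0,0,0],[0,0,14],0],
  [[0,0,0],[0,0,0],0],
  [[0,0,0],[0,0,0],0],
], grip_force=30)

```text
t: 20.68
tcp_pos: [0.5696, -0.3773, 0.1231]
tool_rot: [0.923, 0.043, 0.383, -0.017]
force: [-0.2, -0.3, -0.1]
finger_gap: 0.999
gripper_force: 0.0
```

Run:
```python
from h import *
q,e=snapshot("side");p,d=snapshot("top"); cv2.imwrite("pics/m5.png",np.hstack([cv2.resize(q[100:210,250:380],None,fx=3,fy=3),cv2.resize(p[140:250,340:450],None,fx=3,fy=3)])[:,:,::-1])
```

```text
(no output)
```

View pics/m5.png

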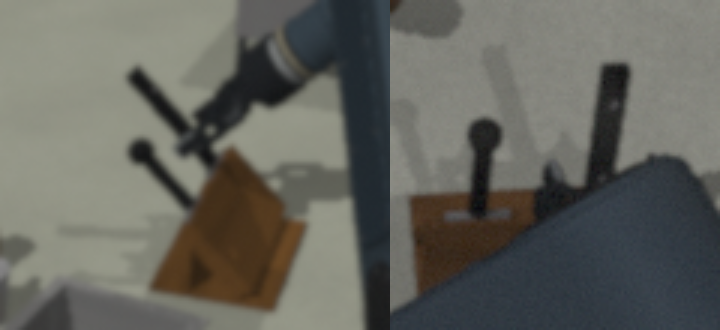

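The fingers straddle the lifter's handle (side crop ~(200,135)), just above the mouth and clear of the fork. Closing now.

play_rows([
  [[0,0,0],[0,0,0],0.4],
  [[0,0,0],[0,0,0],0.6],
  [[0,0,0],[0,0,0],0.7],
  [[0,0,0],[0,0,0],0.8],
  [[0,0,0],[0,0,0],1],
  [[0,0,0],[0,0,0],1],
  [[0,0,0],[0,0,0],1],
  [[0,0,0],[0,0,0],1],
  [[0,0,0],[0,0,0],1],
], grip_force=30)

```text
t: 21.53
tcp_pos: [0.5689, -0.3785, 0.1232]
tool_rot: [0.923, 0.042, 0.383, -0.016]
force: [-3.3, 0.4, 2.6]
finger_gap: 0.274
gripper_force: 36.4
```

play_rows([
  [[0,0,0],[0,0,0],1],
  [[0,0,0],[0,0,0],1],
  [[0,0,0],[0,0,0],1],
  [[0,0,0],[-5,0,0],1],
  [[0,0,0],[0,0,0],1],
], grip_force=110)

```text
t: 21.95
tcp_pos: [0.5689, -0.3788, 0.1232]
tool_rot: [0.921, 0.042, 0.388, -0.017]
force: [5.8, 4.1, 12.2]
finger_gap: 0.254
gripper_force: 109.0
```

In this flipped frame the pull direction is tool +x. That 5 mm nudge went the wrong way and only pressed the lifter lightly into the slot. Pulling out now.

play_rows([
  [[0,0,0],[6,0,0],1],
  [[0,0,0],[4,0,0],1],
  [[0,0,0],[6,0,0],1],
  [[0,0,0],[8,0,0],1],
  [[0,0,0],[10,0,0],1],
  [[0,0,0],[0,0,0],1],
])

```text
t: 22.45
tcp_pos: [0.5895, -0.3763, 0.1434]
tool_rot: [0.923, 0.043, 0.383, -0.016]
force: [-1.7, -0.0, 2.8]
finger_gap: 0.257
gripper_force: 108.7
```

play_rows([
  [[0,0,0],[10,0,0],1],
  [[0,0,0],[12,0,0],1],
  [[0,0,0],[12,0,0],1],
  [[0,0,0],[12,0,0],1],
  [[0,0,0],[12,0,0],1],
  [[0,0,0],[12,0,0],1],
  [[0,0,0],[12,0,0],1],
  [[0,0,0],[12,0,0],1],
  [[0,0,0],[12,0,0],1],
  [[0,0,0],[8,0,0],1],
  [[0,0,0],[0,0,0],1],
])

```text
t: 23.37
tcp_pos: [0.6707, -0.3685, 0.2246]
tool_rot: [0.922, 0.043, 0.384, -0.016]
force: [0.1, -0.7, -2.4]
finger_gap: 0.26
gripper_force: 108.0
```

Run:
```python
from h import *
s=sense(); print(s['tcp_pos'],s['q'].round(2),s['force'],R.from_quat(s['tool_rot']).as_matrix().round(3))
t=s['tcp_pos']*1000
plan([((t[0],t[1],t[2]+60),None,3,1),((660,-180,300),lif(20)*F,12,1),((640,36,225),lif(0)*F,12,1)])
```

```text
[ 0.67072202 -0.36852027  0.22460833] [-0.88  0.63  1.57  1.05  0.74 -0.14] [ 0.12700883 -0.70281629 -2.4174707 ] [[ 0.702  0.092  0.706]
 [ 0.067 -0.996  0.063]
 [ 0.709  0.003 -0.705]]
-- 3 rows
[[0.0, 0.0, 0.0], [14.0, 0.0, -14.0], 1],[[0.0, 0.0, 0.0], [14.0, 0.0, -14.0], 1],[[0.0, 0.0, 0.0], [15.0, 0.0, -14.0], 1],
-- 12 rows
[[0.0, -2.1, 0.0], [1.0, -16.0, -1.0], 1],[[0.0, -2.1, 0.0], [1.0, -16.0, -1.0], 1],[[0.0, -2.1, 0.0], [1.0, -16.0, -1.0], 1],[[0.0, -2.1, 0.0], [1.0, -16.0, -1.0], 1],[[0.0, -2.1, 0.0], [1.0, -16.0, -1.0], 1],[[0.0, -2.1, 0.0], [1.0, -15.0, -1.0], 1],[[0.0, -2.1, 0.0], [1.0, -16.0, -1.0], 1],[[0.0, -2.1, 0.0], [2.0, -15.0, -1.0], 1],[[0.0, -2.1, 0.0], [1.0, -16.0, -0.0], 1],[[0.0, -2.1, 0.0], [1.0, -15.0, -1.0], 1],[[0.0, -2.1, 0.0], [2.0, -16.0, -1.0], 1],[[0.0, -2.1, 0.0], [1.0, -15.0, -0.0], 1],
-- 12 rows
[[0.0, -1.7, 0.0], [-2.0, -18.0, 6.0], 1],[[0.0, -1.7, 0.0], [-2.0, -18.0, 6.0], 1],[[0.0, -1.7, 0.0], [-2.0, -18.0, 6.0], 1],[[0.0, -1.7, 0.0], [-2.0, -18.0, 6.0], 1],[[0.0, -1.7, 0.0], [-1.0, -18.0, 6.0], 1],[[0.0, -1.7, 0.0], [-1.0, -18.0, 6.0], 1],[[0.0, -1.7, 0.0], [-1.0, -18.0, 6.0], 1],[[0.0, -1.7, 0.0], [-1.0, -18.0, 6.0], 1],[[0.0, -1.7, 0.0], [-1.0, -18.0, 6.0], 1],[[0.0, -1.7, 0.0], [-0.0, -19.0, 6.0], 1],[[0.0, -1.7, 0.0], [-0.0, -18.0, 6.0], 1],[[0.0, -1.7, 0.0], [-0.0, -19.0, 6.0], 1],
```

play_rows([
  [[0,0,0],[14,0,-14],1],
  [[0,0,0],[14,0,-14],1],
  [[0,0,0],[14,0,-14],1],
  [[0,0,0],[14,0,-14],1],
  [[0,-2.1,0],[1,-16,-1],1],
  [[0,-2.1,0],[1,-16,-1],1],
  [[0,-2.1,0],[1,-16,-1],1],
  [[0,-2.1,0],[1,-16,-1],1],
  [[0,-2.1,0],[1,-16,-1],1],
  [[0,-2.1,0],[1,-15,-1],1],
  [[0,-2.1,0],[1,-16,-1],1],
  [[0,-2.1,0],[2,-15,-1],1],
])

```text
t: 24.37
tcp_pos: [0.6587, -0.2415, 0.3127]
tool_rot: [0.969, 0.044, 0.242, -0.012]
force: [0.1, -0.3, -2.7]
finger_gap: 0.255
gripper_force: 108.1
```

Run:
```python
from h import *
s=sense(); print(s['q'].round(2),s['force'])
plan([((640,36,225),lif(0)*F,20,1)])
q,e=snapshot("side");p,d=snapshot("top"); cv2.imwrite("pics/m6.png",np.hstack([cv2.resize(q[60:240,180:400],None,fx=1.8,fy=1.8),cv2.resize(p[80:260,230:450],None,fx=1.8,fy=1.8)])[:,:,::-1])
```

```text
[-0.64  0.43  1.5   0.42  0.89  0.62] [ 0.07830143 -0.30732755 -2.74352843]
-- 20 rows
[[-0.0, -1.4, 0.0], [-2.0, -14.0, 4.0], 1],[[-0.0, -1.4, 0.0], [-2.0, -14.0, 4.0], 1],[[-0.0, -1.4, 0.0], [-2.0, -14.0, 4.0], 1],[[-0.0, -1.4, 0.0], [-1.0, -14.0, 4.0], 1],[[-0.0, -1.4, 0.0], [-1.0, -14.0, 4.0], 1],[[-0.0, -1.4, 0.0], [-1.0, -14.0, 4.0], 1],[[-0.0, -1.4, 0.0], [-1.0, -14.0, 4.0], 1],[[-0.0, -1.4, 0.0], [-1.0, -14.0, 4.0], 1],[[-0.0, -1.4, 0.0], [-1.0, -14.0, 4.0], 1],[[-0.0, -1.4, 0.0], [-1.0, -14.0, 4.0], 1],[[-0.0, -1.4, 0.0], [-1.0, -14.0, 5.0], 1],[[-0.0, -1.4, 0.0], [-1.0, -14.0, 5.0], 1],[[-0.0, -1.4, 0.0], [-0.0, -14.0, 4.0], 1],[[-0.0, -1.4, 0.0], [-0.0, -14.0, 5.0], 1],[[-0.0, -1.4, 0.0], [-0.0, -14.0, 4.0], 1],[[-0.0, -1.4, 0.0], [-0.0, -14.0, 5.0], 1],[[-0.0, -1.4, 0.0], [-0.0, -13.0, 4.0], 1],[[-0.0, -1.4, 0.0], [-0.0, -14.0, 5.0], 1],[[-0.0, -1.4, 0.0], [-0.0, -13.0, 4.0], 1],[[-0.0, -1.4, 0.0], [-0.0, -14.0, 5.0], 1],
```

View pics/m6.png

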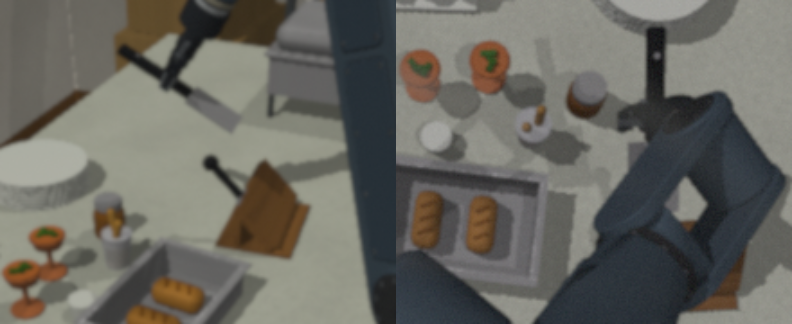

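The lifter is out and held: the blade is at side-crop (210,110), the fork is still in its holder at (225,175), and the rolls are in the pan. Now I'll carry the lifter to the pan.

play_rows([
  [[0,-1.4,0],[-2,-14,4],1],
  [[0,-1.4,0],[-2,-14,4],1],
  [[0,-1.4,0],[-2,-14,4],1],
  [[0,-1.4,0],[-1,-14,4],1],
  [[0,-1.4,0],[-1,-14,4],1],
  [[0,-1.4,0],[-1,-14,4],1],
  [[0,-1.4,0],[-1,-14,4],1],
  [[0,-1.4,0],[-1,-14,4],1],
  [[0,-1.4,0],[-1,-14,4],1],
  [[0,-1.4,0],[-1,-14,4],1],
  [[0,-1.4,0],[-1,-14,5],1],
  [[0,-1.4,0],[-1,-14,5],1],
])

```text
t: 25.47
tcp_pos: [0.6478, -0.0756, 0.2606]
tool_rot: [0.994, 0.045, 0.099, -0.004]
force: [0.2, -0.3, -2.9]
finger_gap: 0.257
gripper_force: 108.2
```

play_rows([
  [[0,-1.4,0],[0,-14,4],1],
  [[0,-1.4,0],[0,-14,5],1],
  [[0,-1.4,0],[0,-14,4],1],
  [[0,-1.4,0],[0,-14,5],1],
  [[0,-1.4,0],[0,-13,4],1],
  [[0,-1.4,0],[0,-14,5],1],
  [[0,-1.4,0],[0,-13,4],1],
  [[0,-1.4,0],[0,-14,5],1],
  [[0,0,0],[0,0,0],1],
  [[0,0,0],[0,0,0],1],
])

```text
t: 26.3
tcp_pos: [0.6423, 0.0341, 0.2247]
tool_rot: [0.999, 0.046, 0.002, 0.0]
force: [0.1, -0.1, -4.1]
finger_gap: 0.254
gripper_force: 108.2
```

Run:
```python
from h import *
s=sense(); print(s['q'].round(2),s['force'],s['tcp_pos'],R.from_quat(s['tool_rot']).as_matrix().round(3))
q,e=snapshot("side");p,d=snapshot("top")
for n,pp,dd in(("top",p,d),("side",q,e)):
    np.savez(n+"3.npz",p=pp,d=dd);W=cloud(n,pp,dd);x,y,z=W[...,0],W[...,1],W[...,2]
    m=(dd>0)&(x>.47)&(x<.61)&(y>-.04)&(y<.10)&(z>.18)&(z<.29)&(pp.mean(-1)>60)
    k,l,st,ce=cv2.connectedComponentsWithStats(m.astype(np.uint8));i=1+st[1:,4].argmax();Q=W[l==i]
    A=np.c_[Q[:,:2]-Q[:,:2].mean(0),np.ones(len(Q))];f=np.linalg.lstsq(A,Q[:,2],rcond=None)[0]
    print(n,len(Q),ce[i].round(),Q.mean(0).round(3),rect(Q),"slope deg",np.degrees(f[:2]).round(1),Q.min(0).round(3),Q.max(0).round(3))
cv2.imwrite("pics/m7.png",np.hstack([cv2.resize(q[90:270,180:400],None,fx=1.8,fy=1.8),cv2.resize(p[80:260,180:400],None,fx=1.8,fy=1.8)])[:,:,::-1])
```

```text
[-0.12  0.57  1.4  -0.    1.17  1.36] [ 0.09381777 -0.14134962 -4.08576203] [0.64230124 0.03414934 0.22470403] [[ 0.996  0.092  0.004]
 [ 0.092 -0.996 -0.001]
 [ 0.004  0.001 -1.   ]]
top 200 [272. 198.] [ 0.524 -0.001  0.234] (array([ 5.362e+02, -3.000e-01]), array([74.8, 25.1]), 2.7) slope deg [1.1 1.3] [ 0.499 -0.015  0.227] [0.574 0.012 0.24 ]
side 529 [270. 174.] [0.546 0.029 0.234] (array([552.8,  27.4]), array([113.8,  76.1]), 5.0) slope deg [ 0.7 -0.9] [ 0.493 -0.014  0.222] [0.609 0.066 0.242]
```

View pics/m7.png

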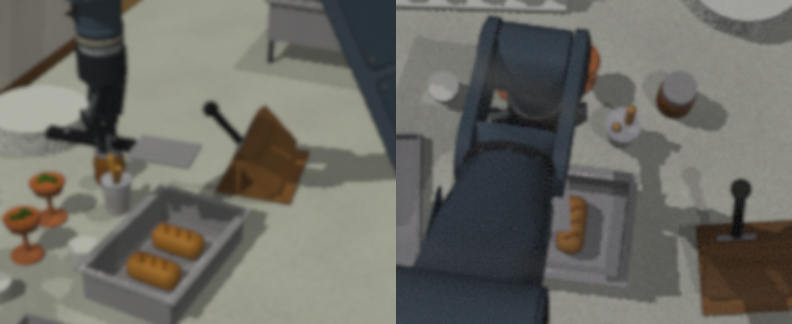

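The blade is level to within about 1° and centred at about (0.546, 0.028), z 0.234 m. That is over the pan's centre and 17 cm above the rim. Both rolls lie in the pan and the fork is in the holder.

```bash
python3 -c "
from station import *
print(sign_off())"
```

```text
the job is handed in; nothing more can be done
None
```

The job is done and handed in at about 26 s: both rolls lie side by side on the pan floor, and the gripper holds the lifter level over the middle of the pan, about 17 cm above the rim, with the fork still in its holder and the cups, pots and jar not knocked.

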